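# Seat a well plate in its alignment nest and lock the cam

### The job

The 96-well plate lies askew on the black alignment nest. Using only pushes of the fingertips, never lifting it off the nest, push it back flat against the long rail and along to the end stop, so that it sits square in the corner; then push the red-knobbed cam lever all the way round, until it lies along the front of the nest and clamps the plate. Leave everything else on the bench where it stands, and finish with the hand clear.

Things in the scene. Friction and masses are not known exactly. Their poses are not given: they have to be found in the camera images.
- nest: Plate nest, fixed to the bench: a black deck 150 (x) by 262 (y) mm on four feet, its top 15 mm above the bench. Origin at the deck's centre, at bench level; its own x points to the long rail at the back, y to the end stop at the left, z up. The front and the right end are open.
- nest_home (a point): Where the centre of the plate's underside must come: the plate's long side on the rail and its left short side on the end stop. On the deck's top at x = +19, y = +55 mm of the nest; axes as the nest.
- rail (a point): Long rail: bright bar 12 mm wide, 10 mm high above the deck, along the nest's back edge. This point lies at the top of its inner face, x = +62, y = 0 mm of the nest; axes as the nest.
- end_stop (a point): End stop: bright bar 12 mm thick, 10 mm high above the deck, across the nest's left end from x = -2 to +62 mm. This point lies at the top of its inner face, x = +30, y = +119 mm of the nest; axes as the nest.
- plate: The plate to seat: white 96-well plate with red wells, 86 (x) by 128 (y) by 14.7 mm, 50 to 95 g, loose. Origin at the centre of its underside, y along its long side, z up. Starts 16 to 30 mm short of the rail, 75 to 95 mm short of the end stop, turned up to 0.2 rad. Slides with ordinary friction; pushed at the middle of its front long side it mostly squares itself on the rail; if not, push the end that stands off.
- cam_lever (a joint): Angle of the cam lever about its upright pivot, rad. Start -0.2 to 0.25: open, sticking out over the nest's front edge (nest -x). It closes counter-clockwise seen from above, the knob going to the right (nest -y), then back; at 1.57 it points to nest -y along the front; stop at 1.62. It stays where left (0.05 N m of friction, about 1 N at the knob, a few N at most while clamping).
- lever_pivot (a point): The lever's upright pivot, on the deck's top at x = -45, y = +89 mm of the nest; axes as the nest; its head rises 19.5 mm. Round it an eccentric steel cam (radius 16 mm, 6 mm off centre, top 11.5 mm above the deck): open, it leaves about 5 mm in front of a plate that lies on the rail; closing, it presses on the plate's front side. Closed too early, it bars the plate's way along the rail.
- lever_knob (a point): Middle of the lever's upright red knob (16 mm across, from 17 to 45 mm above the deck, this point 30 mm above it), 60 mm from the pivot axis. Turns with the lever. The lever's flat arm between them is 10 mm wide and lies 12 to 17 mm above the deck.
- timer: Bystander: white lab timer lying flat, 58 by 66 by 19 mm, loose, left of the nest. Origin under its centre.
- buffer: Bystander: white reagent bottle with blue cap, 56 mm across, 112 mm high, loose, left of the nest. Origin under its centre.
- objective: Bystander: spare microscope objective standing upright, 30 mm across, 44 mm high, loose, right of the nest. Origin under its centre.
- cube: Bystander: black filter cube with a blue window, 33 by 30 by 35 mm, loose, right of the nest. Origin under its centre.
- dish: Bystander: petri dish with lid, 58 mm across, 14 mm high, loose, right of the nest. Origin under its centre.
- slidebox: Bystander: dark blue slide box, 71 by 98 by 33 mm, loose, right of the nest. Origin under its centre.

How it is judged:
By the outcome, as a careful person would: the job done as asked, in the order asked, and still so for the second after the job is handed in, with the robot touching nothing.
It also fails if it takes over 58 s, if anything falls off the work surface, if the arm or the gripper's body presses on something with over 40 N, if the wrist force passes 120 N, or if a joint passes its speed limit or range.

### The arm

A 6-joint arm with a two-finger parallel gripper is mounted at the origin on a cart in front of the work surface, level with it; the furniture and walls round the work are solid. World frame = base frame: x ahead of the robot, y to its left, z up, the work surface at z = 0. Lengths are in m, angles in degrees, forces in N, time in s.
With the tool pointing down it reaches from about 0.375 to 0.825 m from the base axis. Payload 5.5 kg.
Tool frame: the origin (TCP) lies at the very end of the fingers, on their centre line; the grasp point (between the pads) lies 19 mm behind it; z points along the fingers, y is the line along which they close (so a half turn about z gives the same grasp; the last joint's range is limited). The gripper opens to 85 mm and grips with 20 to 120 N. Pads are 22 mm wide; open, the fingers measure 114 mm over their backs; the gripper's body (76 mm by 85 mm) begins 54 mm behind the grasp point. The pads swing forward as they close: fully open they stand 13 mm farther back than shut.
Start: joints at [-65.947, 17.962, -2.699, 69.339, 0, 90], TCP at [0.245, -0.548, 0.231] pointing down, gripper open.
Joint ranges: [-152.73, 152.73], [-39.44, 99.34], [-58.76, 71.6], [-118.89, 123.64], [-81.53, 83.1], [-180, 180]. Speed limits (degrees/s): [136.94, 136.94, 172.46, 180, 180, 180].

### API

Orientations are given as [roll, pitch, yaw] about the fixed x, y, z axes, in that order (R = Rz(yaw) Ry(pitch) Rx(roll)).
In Python, from bench import r, claw, ik, sensors, viewer, job gives the robot as it stands. Calls block until the motion is done:
- r.goto(position, orientation): joint-space move of the TCP to a pose.
- r.movel(position, attitude=None, feed=0.15, f_stop=None): straight line of the TCP; attitude=None keeps the orientation; feed is the mean speed in m/s. With f_stop (N) it stops when the force on the tool has changed by that much, and returns True; else False.
- r.movej(angles): joint-space move.
- claw.grip(opening, force=None): opening from 0.0 (shut) to 1.0 (fully open); force is the grip in N (None keeps the last); returns when the fingers have stopped.
- r.hold(seconds).
- ik(position, orientation): joint angles nearest the present ones, or None.
- sensors.sense(): the state.
- viewer.capture(name): name is "scene" or "top" or "wrist"; returns the picture (480x640x3 uint8, red, green, blue); there is no depth.
- viewer.calibration(name): a dict with "vfov" (degrees; the focal length in pixels is half the picture's height over the tangent of half this angle, whatever the lens; pixels are square), "cx", "cy" (the principal point, pixels), "extrinsics" (4x4, takes a point from camera to world coordinates); the wrist camera has in their place "tool_from_camera" (4x4, takes a point from camera to tool coordinates, whose origin is the TCP and whose axes are the flange's). Camera axes: x right, y up, looking along -z (the intrinsics and any distortion apply to the point x, -y, -z); pixel columns grow to the right and rows downward; lengths in m; the calibration is good to about 2 mm. A picture is of the moment at which its call begins: read the wrist's pose just before it. calibration takes no time and is no camera call.
A pose or a line that the arm cannot do raises r.MotionError and nothing moves.
- job.finish_job(): hands the job in; it is judged then, once.
The state is a dict: "time_s": time; "joint_pos": joint angles; "joint_vel": joint speeds; "joint_torque": joint torques, N m; "tcp_pos": TCP position; "orientation": TCP orientation; "wrist_force": force on the tool from outside, world axes, zero at the start; "ft_torque": the same for the moment, N m; "width": opening from 0.0 (shut) to 1.0 (fully open); "grasp_force": force on a finger pad.
Only numpy, scipy, OpenCV 4.12 (cv2) and the standard library are available. Lean on these libraries where they do the work, as an engineer would, in place of code of your own. Each camera call takes 0.05 s, during which the arm holds its last target. There are 200 camera calls.

## Working session

There is one attempt and no reset: what is moved stays moved. The work goes in short steps, each a Python script; the robot and the scene stay as the last script left them, time stands still between calls to the robot, and variables do not carry over. Pictures are saved under pics/ and viewed, at most 10 in all, crops included, and the job is handed in when it is done.

```bash
ls; mkdir -p pics; python3 - <<'E'
from bench import r, claw, ik, sensors, viewer, job
import cv2,numpy as np
for n in ("top","scene"):
    im=viewer.capture(n); cv2.imwrite(f"pics/{n}0.png",im[:,:,::-1])
    print(n,viewer.calibration(n))
print(viewer.calibration("wrist"))
print(sensors.sense())
E
```

```text
pics
top {'vfov': 43.106549147409574, 'cx': 315.53115947050384, 'cy': 239.45201580364684, 'extrinsics': array([[ 0.02199173,  0.98803834, -0.15263223,  0.29695868],
       [-0.99971732,  0.02311284,  0.00557455, -0.11860412],
       [ 0.00903563,  0.15246649,  0.98826734,  1.60125558],
       [ 0.        ,  0.        ,  0.        ,  1.        ]])}
scene {'vfov': 49.39526658899209, 'cx': 323.9268164665094, 'cy': 245.66377440489805, 'extrinsics': array([[ 0.76218442,  0.29087724, -0.57832978, -0.18483041],
       [-0.64711852,  0.31794684, -0.69292671, -0.9560168 ],
       [-0.01767849,  0.90238586,  0.43056618,  0.5660837 ],
       [ 0.        ,  0.        ,  0.        ,  1.        ]])}
{'vfov': 68.41857771820867, 'cx': 322.64660532514324, 'cy': 233.59736061439415, 'tool_from_camera': array([[ 5.37337383e-06,  9.58270605e-01,  2.85862639e-01,
         7.31184575e-02],
       [ 9.99999949e-01,  8.65634051e-05, -3.08975459e-04,
         6.59199154e-04],
       [-3.20827344e-04,  2.85862626e-01, -9.58270555e-01,
        -1.41741512e-01],
       [ 0.00000000e+00,  0.00000000e+00,  0.00000000e+00,
         1.00000000e+00]])}
{'time_s': 0.1, 'joint_pos': array([-6.59484893e+01,  1.80017277e+01, -2.74806595e+00,  6.93393199e+01,
       -1.46765663e-05,  8.99990675e+01]), 'joint_vel': array([ 0.07630057, -0.09734002,  0.16965732,  0.07875332, -0.01801819,
        0.02639159]), 'joint_torque': array([ 9.23189473e-04, -5.40764844e+01,  3.40542233e+01,  1.12216457e-02,
        5.29138811e-05,  1.12700266e-05]), 'tcp_pos': array([ 0.2443253 , -0.54743874,  0.23050747]), 'orientation': array([-1.79910887e+02,  1.32262599e-05,  2.40524432e+01]), 'wrist_force': array([ 0.25372806,  0.58711273, -0.9426769 ]), 'ft_torque': array([ 0.00182205,  0.01242054, -0.05622064]), 'grasp_force': 0.0, 'width': 0.9992467109964266}
```

View pics/top0.png

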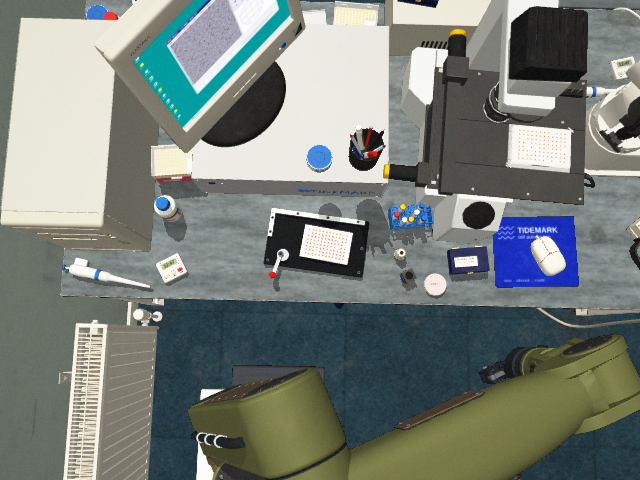

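View pics/scene0.png

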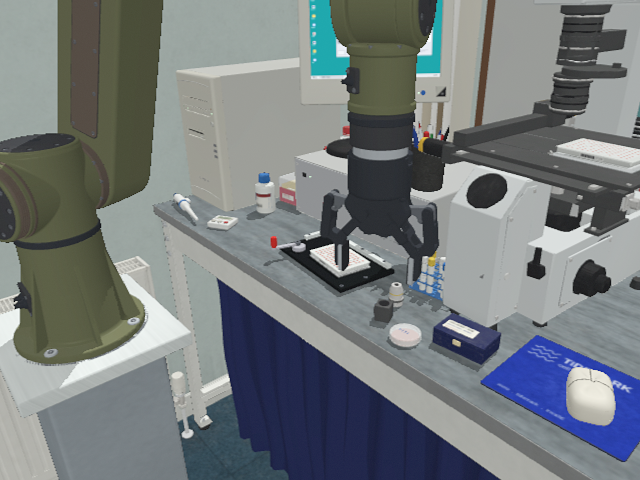

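Top view: nest corners are about (272,209), (369,222), (362,277) and (265,263). The plate centre is near (326,244), the knob near (272,275) and the pivot near (284,255). Next I'll get a rough nest pose and a wrist view from above it.

```bash
cat > h.py <<'E'
from bench import r, claw, ik, sensors, viewer, job
import cv2,numpy as np
from scipy.spatial.transform import Rotation as Rn
def cam(n):
    c=viewer.calibration(n)
    if n=="wrist":
        s=sensors.sense(); T=np.eye(4); T[:3,:3]=Rn.from_euler('xyz',s['orientation'],degrees=True).as_matrix(); T[:3,3]=s['tcp_pos']
        c['extrinsics']=T@c['tool_from_camera']
    return c
def ray(c,uv,z):
    f=240/np.tan(np.radians(c['vfov']/2)); E=c['extrinsics']
    uv=np.atleast_2d(uv).astype(float)
    d=np.c_[(uv[:,0]-c['cx'])/f,-(uv[:,1]-c['cy'])/f,-np.ones(len(uv))]@E[:3,:3].T
    o=E[:3,3]; return o+d*((z-o[2])/d[:,2])[:,None]
E
python3 - <<'E'
from h import *
c=cam("top")
n=ray(c,[(272,209),(369,222),(362,277),(265,263)],.015); print(n.round(3)); print([np.linalg.norm(n[i]-n[i-1]).round(3) for i in range(4)])
print('plate',ray(c,(326,244),.03),'knob',ray(c,(272,275),.05),'pivot',ray(c,(284,255),.034))
m=n.mean(0)
for z in (.3,.25): print(z,[ik([m[0]-.02,m[1],z],[180,0,y]) for y in (0,90,-90,180)])
claw.grip(0.0)
r.goto([m[0]-.04,m[1],.33],[180,0,0])
r.hold(.3)
im=viewer.capture("wrist"); cv2.imwrite("pics/w0.png",im[:,:,::-1]); c=cam("wrist"); np.save("w0.npy",c['extrinsics'])
print(sensors.sense()['time_s'],sensors.sense()['tcp_pos'],sensors.sense()['orientation'])
E
```

```text
[[ 0.621 -0.01   0.015]
 [ 0.592 -0.268  0.015]
 [ 0.445 -0.251  0.015]
 [ 0.476  0.004  0.015]]
[np.float64(0.145), np.float64(0.26), np.float64(0.148), np.float64(0.257)]
plate [[ 0.52824386 -0.15509111  0.03      ]] knob [[ 0.44193133 -0.01802735  0.05      ]] pivot [[ 0.49622702 -0.04642969  0.034     ]]
0.3 [array([-14.3622273 ,   9.31763211,  -4.85540607,  75.82696182,
         0.        , 165.6377727 ]), array([-14.3622273 ,   9.31763211,  -4.85540607,  75.82696182,
         0.        ,  75.6377727 ]), array([ -14.3622273 ,    9.31763211,   -4.85540607,   75.82696182,
          0.        , -104.3622273 ]), array([-14.3622273 ,   9.31763211,  -4.85540607,  75.82696182,
         0.        , -14.3622273 ])]
0.25 [array([-14.3622273 ,  10.03988155, -10.45552582,  69.50459263,
         0.        , 165.6377727 ]), array([-14.3622273 ,  10.03988155, -10.45552582,  69.50459263,
         0.        ,  75.6377727 ]), array([ -14.3622273 ,   10.03988155,  -10.45552582,   69.50459263,
          0.        , -104.3622273 ]), array([-14.3622273 ,  10.03988155, -10.45552582,  69.50459263,
         0.        , -14.3622273 ])]
3.0167 [ 0.49366888 -0.13190471  0.329874  ] [-1.79998891e+02  1.21016361e-02 -3.40979527e-02]
```

View pics/w0.png

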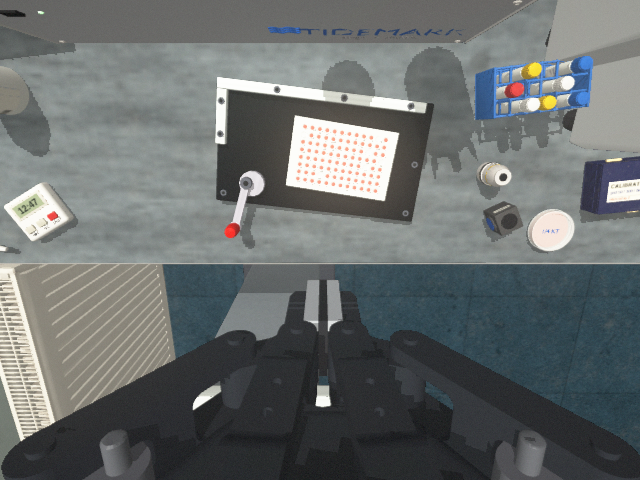

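The wrist view from above shows the deck with front corners at (216,199) and (408,221). The bright rail runs from (217,77) to (434,103), with the end stop at its left. The plate is centred at (343,158), the knob at (232,230) and the pivot at (246,183). Contours next.

```bash
cat >> h.py <<'E'
def rect(c,p,z):
    P=ray(c,p.reshape(-1,2),z)[:,:2]
    (x,y),(w,h),a=cv2.minAreaRect((P*1000).astype(np.float32))
    if w>h: w,h,a=h,w,a+90   # h long: its direction = a+90
    yaw=(a+90+90)%180-90     # direction of long side wrt world x
    yaw=(yaw-90+90)%180-90   # yaw such that own y lies along the long side
    return np.array([x,y,w,h,yaw])
def contours(im,top=260):
    m=(im.min(2)>165).astype(np.uint8)*255; m[top:]=0
    m=cv2.morphologyEx(m,cv2.MORPH_CLOSE,np.ones((7,7)))
    return [k for k in cv2.findContours(m,cv2.RETR_EXTERNAL,cv2.CHAIN_APPROX_NONE)[0] if cv2.contourArea(k)>150]
def knob(im,c):
    h=cv2.cvtColor(im,cv2.COLOR_RGB2HSV)
    m=(((h[...,0]<6)|(h[...,0]>174))&(h[...,1]>170)&(h[...,2]>110)).astype(np.uint8)
    n,l,s,ce=cv2.connectedComponentsWithStats(m)
    return [(s[i,4],ce[i].round(1),ray(c,ce[i],.055)[0].round(4)) for i in range(1,n) if s[i,4]>60]
E
python3 - <<'E'
from h import *
c=cam("wrist"); im=viewer.capture("wrist")
for k in contours(im):
    x,y,w,h=cv2.boundingRect(k)
    print((x,y,w,h),cv2.contourArea(k),'z25',rect(c,k,.025).round(1),'z30',rect(c,k,.0297).round(1))
print(knob(im,c))
print('deck',ray(c,[(216,199),(408,221)],.015).round(4),'pivot',ray(c,(246,183),.0345).round(4))
E
```

```text
(528, 209, 47, 42) 1474.5 z25 [ 438.5 -432.8   54.8   61.9  -25. ] z30 [ 439.9 -429.6   54.2   61.3  -25. ]
(4, 182, 65, 59) 2027.0 z25 [463.7 237.6  55.4  68.3  28.9] z30 [464.8 233.7  54.8  67.6  28.9]
(607, 179, 33, 24) 601.0 z25 [ 490.8 -516.4   26.4   41.5    5.9] z30 [ 491.7 -512.4   26.2   41.1    5.9]
(231, 171, 33, 55) 665.0 z25 [480.9 -34.2  30.3  73.9  68.2] z30 [481.8 -35.2  30.   73.1  68.2]
(480, 163, 32, 23) 431.5 z25 [ 513.3 -349.5   23.3   43.1  -18.6] z30 [ 513.8 -347.2   23.    42.6  -18.6]
(286, 115, 113, 86) 7028.5 z25 [ 530.2 -155.    85.2  127.7   -9.2] z30 [ 530.6 -154.8   84.3  126.4   -9.2]
(503, 98, 37, 13) 254.5 z25 [ 594.6 -368.7   13.4   43.2   -0. ] z30 [ 594.3 -366.2   13.3   42.8   -0. ]
(215, 77, 212, 67) 2526.5 z25 [ 573.8 -128.1   75.5  248.7   -6.4] z30 [ 573.7 -128.2   74.7  246.    -6.4]
(532, 60, 43, 45) 486.0 z25 [ 623.  -410.7   42.3   51.5  -28.3] z30 [ 622.5 -407.8   41.9   50.9  -28.3]
[(np.int32(153), array([231.5, 230.2]), array([ 0.4472, -0.0206,  0.055 ]))]
deck [[ 0.4783  0.0073  0.015 ]
 [ 0.4483 -0.2465  0.015 ]] pivot [[ 0.5021 -0.0376  0.0345]]
```

Measurements agree with the given sizes: plate 84×126 mm, L-bars 76 mm deep, and pivot and deck corner within 1 mm. The nest is at (537.3, -130.6) mm with yaw -6.5°. The plate is 23 mm short of the rail and 80 mm short of the stop, and the lever is at about -0.18 rad. First push: onto the rail.

```bash
cat >> h.py <<'E'
PSI=-6.5; O=np.array([.5373,-.1306]); e=np.radians(PSI)
RN=np.array([[np.cos(e),-np.sin(e)],[np.sin(e),np.cos(e)]])
def W(x,y,z): return [*(O+RN@np.array([x,y])/1000),z]      # nest mm -> world
def N(p): return (RN.T@(np.array(p)[:2]-O)*1000).round(1)
def st(tag): s=sensors.sense(); print(tag,round(s['time_s'],2),N(s['tcp_pos']),s['tcp_pos'][2].round(4),s['wrist_force'].round(1))
def look(name):
    r.hold(.2); c=cam("wrist"); im=viewer.capture("wrist"); cv2.imwrite(f"pics/{name}.png",im[:,:,::-1])
    for k in contours(im,480):
        R=rect(c,k,.0297)
        if 75<R[2]<90 and 115<R[3]<135: print('plate',N(R[:2]/1000),R[2:4].round(1),'rel yaw',(R[4]-PSI).round(1))
    for k in knob(im,c):
        d=N(k[2])-[-45,89]; print('knob',k[0],N(k[2]),'r',np.hypot(*d).round(1),'theta',np.arctan2(-d[1],-d[0]).round(3))
E
python3 - <<'E'
from h import *
A=[180,0,PSI]
r.goto(W(-72,-25,.09),A); r.movel(W(-72,-25,.019),feed=.1); st('down')
print(r.movel(W(-25,-25,.019),feed=.05,f_stop=7)); st('pushed')
r.movel(W(-60,-25,.019),feed=.1); r.movel(W(-60,-25,.12),feed=.2)
r.goto(W(-45,0,.30),[180,0,0]); look("w1"); st('end')
E
```

```text
down 4.88 [-71.3 -25.1] 0.0196 [ 0.5 -0.6 -0.1]
True
pushed 5.59 [-36.2 -25.3] 0.0185 [0.2 0.4 0.5]
knob 87 [  94.5 -206.6] r 326.9 theta 2.012
knob 185 [-101.7   98.9] r 57.6 theta -0.173
end 7.63 [-45.9  -0.1] 0.2982 [ 0.7  0.6 -0.6]
```

View pics/w1.png

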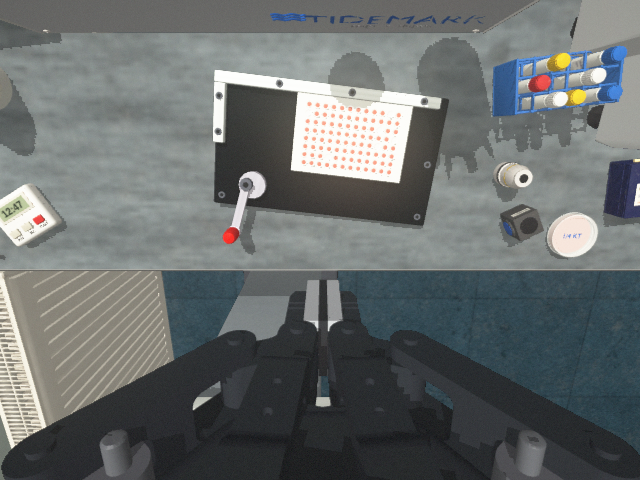

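The plate's front edge runs from (291,171) to (402,183), parallel to the rail, and the plate touches it. Now push along the rail to the stop, then against the rail again.

```bash
python3 - <<'E'
from h import *
B=[180,0,PSI-90]
r.goto(W(23,-114,.10),B); r.movel(W(23,-114,.019),feed=.1); st('down')
print(r.movel(W(23,-8,.019),feed=.06,f_stop=7)); st('pushed')
r.movel(W(23,-50,.019),feed=.12); r.movel(W(23,-50,.12),feed=.2)
A=[180,0,PSI]
r.goto(W(-72,45,.10),A); r.movel(W(-72,45,.019),feed=.1)
print(r.movel(W(-25,45,.019),feed=.05,f_stop=8)); st('pushed2')
r.movel(W(-65,45,.019),feed=.1); r.movel(W(-65,45,.12),feed=.2)
r.goto(W(-45,0,.30),[180,0,0]); look("w2"); st('end')
E
```

```text
down 12.54 [  23.5 -114.2] 0.0196 [0.5 0.3 0.8]
True
pushed 13.97 [ 22.6 -19.3] 0.0189 [-0.6 -2.2  1.8]
True
pushed2 20.73 [-36.2  45.4] 0.0184 [ 0.7 -0.5 -1.3]
knob 81 [  94.1 -206.1] r 326.2 theta 2.011
knob 179 [-101.7   99.1] r 57.6 theta -0.176
end 22.85 [-45.9   0.4] 0.2982 [-0.7 -0.6  0.5]
```

View pics/w2.png

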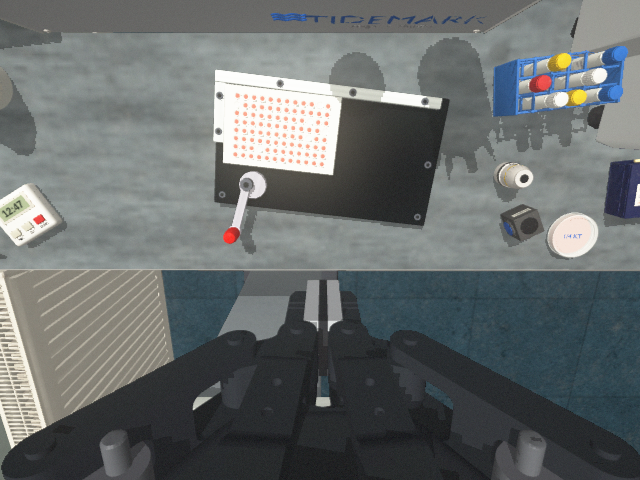

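The plate is seated in the corner: its edges meet the rail and the end stop, with the front edge from (223,163) to (333,174). Now the lever.

```bash
cat > lever.py <<'E'
from h import *
def pose(th,L,z=.037):
    t=np.array([np.sin(th),-np.cos(th)]); k=np.array([-45,89])+60*np.array([-np.cos(th),-np.sin(th)])
    return W(*(k-L*t),z),[180,0,PSI+90+np.degrees(th)]
E
python3 - <<'E'
from lever import *
p,a=pose(-.176,29,.12); print(p,a,ik(p,a))
r.goto(p,a); r.movel(pose(-.176,29)[0],feed=.12); st('down')
hit=False
for th in np.r_[np.linspace(-.1,1.5,9),1.57,1.64]:
    p,a=pose(th,19)
    hit=r.movel(p,a,feed=.07,f_stop=15)
    if hit: print('stop at',th); break
st('end'); print(sensors.sense()['orientation'])
E
```

```text
[np.float64(0.453437459900378), np.float64(0.007841000615672222), 0.12] [180, 0, np.float64(73.41594280569751)] [  0.99068011   6.90046932 -31.95929779  51.14023289   0.
 107.5747373 ]
down 24.65 [-98.2 128. ] 0.0376 [ 0.9 -0.3 -0.1]
end 28.31 [-62.3  28.2] 0.0365 [-5.2  1.7  3.5]
[179.96314923  -0.22077812 177.28719507]
```

```bash
python3 - <<'E'
from lever import *
print(r.movel(pose(1.62,13)[0],feed=.03,f_stop=14)); st('press')
r.movel(pose(1.62,40)[0],feed=.1); r.movel(pose(1.62,40,.15)[0],feed=.2)
r.goto(W(-45,0,.30),[180,0,0]); look("w3"); st('end')
E
```

```text
True
press 28.52 [-62.8  28.2] 0.0355 [-0.5 -0.2 -0.1]
knob 75 [  93.7 -205.8] r 325.8 theta 2.011
knob 133 [-42.   29.7] r 59.4 theta 1.621
end 32.41 [-45.   0.] 0.2999 [-0.4  0.1 -0.5]
```

View pics/w3.png

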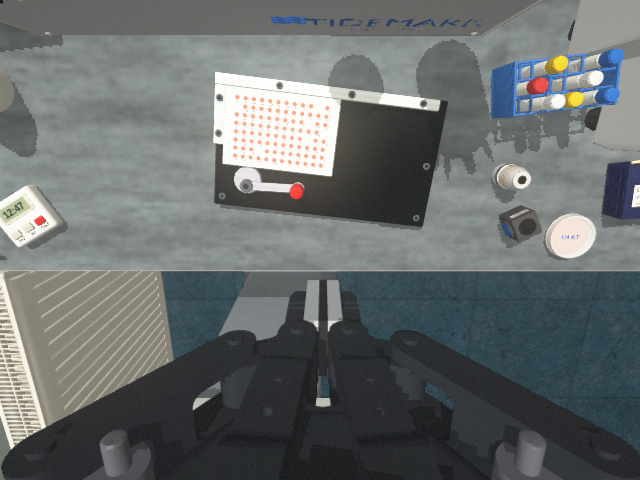

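The lever lies along the front, with the knob at (297,191) and theta about 1.62, which is its stop. One enlarged crop will show whether any gap remains at the plate's edges.

```bash
python3 -c "
import cv2
i=cv2.imread('pics/w3.png')[65:205,205:350]; cv2.imwrite('pics/c3.png',cv2.resize(i,None,fx=4,fy=4,interpolation=cv2.INTER_CUBIC))"
```

```text
(no output)
```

View pics/c3.png

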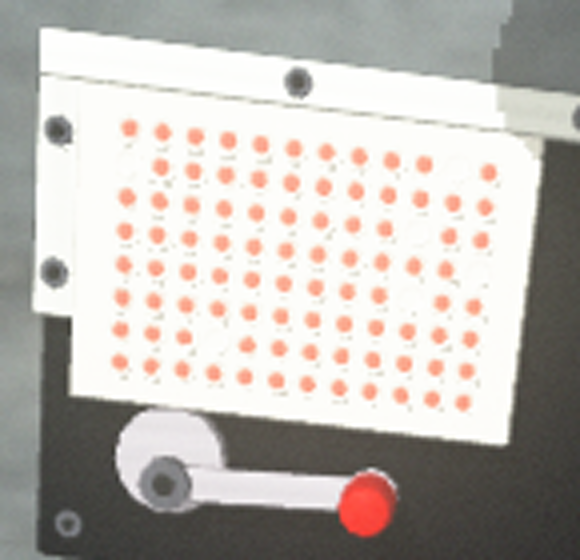

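The crop shows the plate flush on the rail (a thin even seam at row ~75-130) and on the end stop (seam at column ~75). The cam is touching its front side, and the hand is clear.

```bash
python3 -c "
from bench import job; print(job.finish_job())"
```

```text
the job is handed in; nothing more can be done
None
```

The plate sits square in the corner against the rail and end stop, and the cam lever is at its stop (about 1.62 rad) clamping it; I touched nothing else, left the hand clear, and handed the job in at about 32 s (no verdict was returned).

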